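# Set the slope of a culture-tube slant rack with a levelling wedge

## Task

Set the slope of the slant rack for the next batch of culture tubes: take the orange levelling wedge out of its foam-lined case and slide it, thin end first and square to the rack, under the middle of the tray's front bar until the tray's black pointer stands level with the red marker clip on the slope scale. Leave the wedge lying flat on the bench and carrying the tray there, let go of it, and leave the other things where they are.

Things in the scene. Friction and masses are not known exactly. Their poses are not given: they have to be found in the camera images.
- rack: Slant rack fixed to the bench: aluminium base frame, open at the front, with a white tray hinged at its rear. Origin: on the bench under the middle of the tray's front bar as it rests at the start. x runs level from the bar back to the hinge, y left seen from the front, z up. Bench clear from 230 in front of the bar to 160 behind it, within 60 either side of x. Side rails (y +-99) 8 high, scale (y -119) 70 high.
- tray: White tray, 184 wide, with five capped tubes as part of it, about 0.85 kg (varies by 30%). Hinged about y at its origin, 165 behind the front bar and 17 above the bench; its front swings up freely and rests by its weight on two rubber feet (12 in diameter, y +-84) or on the wedge. Tube caps reach 28 above the front bar's centre line.
- front_bar (a point): Middle of the tray's front bar, on its centre line: a round steel bar 10 in diameter along the tray's y, the foremost part of the tray, 17 above the bench at the start (a 12 gap under it). This bar rides up on the wedge.
- pointer (a point): Black pointer on the right-hand end of the front bar, at the bar's centre line, so its height is that of the bar's underside plus 5; 17 above the bench at the start.
- mark (a point): Middle of the red marker clip (6 high, 36 wide) on the white upright slope scale beside the right-hand end of the front bar: the height to bring the pointer to, 30 to 40 above the bench. The clip stays where it is.
- wedge: Orange plastic levelling wedge, 0.14 kg, 180 long, balanced near its middle. Origin: centre of its underside; +x to the thin end, z up. Taper 44 wide from x +90 (5 high) evenly up to x -50 (40 high), 1 in 4; then a grip tab to x -90, 30 wide, 24 high, upright sides. Pushing it in takes 4 to 10 N; it stays where left. It starts flat in its pocket in the case.
- wedge_tip (a point): Middle of the wedge's thin edge, on its underside (wedge x +90).
- wedge_tab (a point): Centre of the wedge's grip tab (wedge x -70), 12 above its underside. The tab is sunk in the foam at the start; on the bench it is free on both sides.
- case: Accessory case fixed to the bench, no lid: grey shell round dark foam with a blue floor, 216 x 202 (y -73 to +129), 52 high. Origin: on the bench under the middle of the wedge's pocket. The wedge lies along x, thin end to +x, on the pocket's floor 8 above the bench, wholly sunk in the foam (foam top 49), with 3 to 4 play all round.
- notch (a point): Between the two finger notches of the wedge's pocket, on the floor (case x +18, 8 above the bench): they open the pocket from case x -8 to +44 out to y +-56, down to the floor, so that the wedge can be taken there from above across its 44 width; it is 19 to 27 high there.
- level: Bystander: brass circular level, 40 in diameter, 16 high, in a shallow pocket of the case at its +y side.
- coverslips: Bystander: white box of cover slips, 36 x 36 x 14, in the other shallow pocket of the case.
- petri_dish: Bystander: closed petri dish, 92 in diameter, 16 high, on the bench.
- oil_bottle: Bystander: small amber bottle, 32 in diameter, 75 high, upright on the bench.
- slide_box: Bystander: blue box for slides, 85 x 60 x 30, on the bench.
- marker_pen: Bystander: white pen with black cap, 134 long, 12 thick, lying on the bench along its x.
- beaker: Bystander: clear beaker, 68 in diameter, 85 high, upright on the bench.
Things that resemble listed ones, but are neither listed nor needed, are in the scene too. Of the things like the wedge, leave any that is turquoise; of the rest the smaller one is meant.

How it is judged:
At the end, for the whole second after the job is handed in: At rest and released: pointer within 3 mm of the red clip's middle in height, tray resting on the wedge; wedge flat on the bench, thin end first, its tip at least 50 mm behind the front bar, within 30 mm of the rack's middle line and within 0.2 rad of square (z of pointer in the frame of mark between -0.003 and 0.003 m and y of wedge_tip in the frame of rack between -0.03 and 0.03 m and x of wedge_tip in the frame of rack above 0.05 m and angle between the x axis of wedge and the x axis of rack, either way round below 0.2 rad and angle between wedge's own z axis and vertical below 0.05 rad and height (world z) of wedge below 0.004 m and contact force between wedge and tray above 0.5 N and linear speed of wedge below 0.01 m/s and angular speed of tray below 0.05 rad/s); the robot touches nothing.
It fails at once if another thing on the bench or in the case is moved more than 30 mm (distance of any of level, coverslips, petri_dish, oil_bottle, slide_box, marker_pen, beaker from where it was at the start of the episode above 0.03 m).
It also fails if it takes over 51 s, if anything falls off the work surface, if the arm or the gripper's body presses on something with over 40 N, if the wrist force passes 120 N, or if a joint passes its speed limit or range.

## Robot

A 6-joint arm with a two-finger parallel gripper is mounted at the origin on the work surface. World frame = base frame: x ahead of the robot, y to its left, z up, the work surface at z = 0. Lengths are in m, angles in rad, forces in N, time in s.
With the tool pointing down it reaches from about 0.375 to 0.975 m from the base axis. Payload 3.8 kg.
Tool frame: the origin (TCP) lies on the centre line of the jaws, within the pads' length; the fingertips stand 25 mm ahead of it and the grasp point (between the pads) lies 6 mm ahead of it; y points along the fingers, z is the direction in which the jaws open and shut, and the axes are right-handed (so a half turn about y gives the same grasp; the last joint's range is limited). The gripper opens to 85 mm and grips with 20 to 120 N. Pads are 22 mm wide; open, the fingers measure 114 mm over their backs; the gripper's body (76 mm by 85 mm) begins 54 mm behind the grasp point. The pads swing forward as they close: fully open they stand 13 mm farther back than shut.
Start: joints at [1.246, 0.264, 1.604, -0, 1.274, -0.037], TCP at [0.192, 0.647, 0.256] pointing down, gripper open.
Joint ranges: [-2.63, 2.63], [-0.94, 2.18], [0.31, 2.57], [-1.31, 4.45], [0, 2.66], [-2.55, 2.55]. Speed limits (rad/s): [2.57, 2.57, 3.14, 3.14, 3.14, 3.14].

## Interface

Orientations are given as a rotation vector (axis times angle).
In Python, from workcell import bot gives the robot as it stands.
- The arm moves only by the shell command python3 -m jog 'ROWS' [FORCE]. ROWS is JSON, a list of rows, each a list of 5 numbers: the shift along the world's x, y, z in mm, then the turn about the world's z in degrees, then the finger opening in mm, from 0 to 85.4. A call has exactly 10 rows; each row is the pose to reach, as a shift and turn from the pose commanded when the call began; what a row does not reach only later rows make up. A row lasts 1/8 s, in which the tool goes at most 62.5 mm and 10.7 degrees, less where a joint would pass 70% of its speed; a pose out of reach is approached as far as the arm can. A call with a gripper value outside its range is refused whole. The fingers move at their own pace and stop on an object; FORCE is the grip in N (left out, the last holds). Time passes only in rows, so rows that repeat a pose let the fingers close, or fill a call up. It gives the time, the measured TCP pose, the force and the opening at its end, in the units of the state.
- bot.read_state(): the state, without advancing time (a new reading comes with each control period).
- bot.read_camera(name): name is "side" or "top"; returns a dict with "pixels" (480x640x3 uint8, red, green, blue), "fx", "fy", "cx", "cy" (pixels), "R" (3x3) and "t" (3): a world point X has camera coordinates R X + t. Camera axes: x right, y down, z forward; pixel columns grow to the right and rows downward; lengths in m; the calibration is good to about 2 mm. A picture is of the moment at which its call begins. There is no depth.
- bot.finish_job(): hands the job in, once; it reports no verdict.
The state is a dict: "time": time; "q": joint angles; "joint_vel": joint speeds; "joint_torque": joint torques, N m; "tool_pos": TCP position; "tcp_rot": TCP orientation; "wrist_force": force on the tool from outside, world axes, zero at the start; "torque": the same for the moment, N m; "width": opening from 0.0 (shut) to 1.0 (fully open).
Only numpy, scipy, OpenCV 4.12 (cv2) and the standard library are available. Lean on these libraries where they do the work, as an engineer would, in place of code of your own. Each camera call takes 0.05 s, during which the arm holds its last target.

## Working session

There is one attempt and no reset: what is moved stays moved. The work goes in short steps, Python scripts to look and compute and a shell command to move; the robot and the scene stay as the last step left them, time stands still between calls to the robot, and variables do not carry over. Pictures are saved under pics/ and viewed, and the job is handed in when it is done.

```bash
ls; mkdir -p pics; python3 - <<'E'
from workcell import bot
import cv2
for n in("side","top"):
    c=bot.read_camera(n); cv2.imwrite(f"pics/{n}0.png",c["pixels"][:,:,::-1])
    print(n,c["fx"],c["fy"],c["cx"],c["cy"],c["R"],c["t"])
print(bot.read_state())
E
```

```text
pics
side 438.2002473064903 438.2002473064903 325.4103143334852 232.51363165718664 [[-0.9720204  -0.23486913  0.00358231]
 [-0.14442742  0.5855556  -0.79766244]
 [ 0.18524864 -0.77586155 -0.60309353]] [0.48172526 0.11767213 0.88262908]
top 511.43325766805987 511.43325766805987 323.1060918253502 242.39477169196581 [[ 0.01439372 -0.99979459 -0.01426884]
 [-0.99877985 -0.01370198 -0.04744537]
 [ 0.04724011  0.01493434 -0.99877191]] [-0.00835309  0.49504763  1.37551963]
{'time': 0.1, 'q': array([ 1.24610065e+00,  2.64723963e-01,  1.60524209e+00, -2.23340448e-06,
        1.27369980e+00, -3.69767697e-02]), 'joint_vel': array([-3.41348698e-04, -1.13709714e-03, -1.82654540e-03,  3.93870900e-04,
       -6.04628958e-05,  1.72626677e-03]), 'joint_torque': array([ 3.54844815e-04, -5.16708934e+01, -3.68589377e+01,  1.22036610e-05,
        6.27792368e-03,  1.36569011e-05]), 'tool_pos': array([0.19139906, 0.64665887, 0.25505286]), 'tcp_rot': array([-1.56101575,  0.22618778, -0.22560356]), 'wrist_force': array([1.21354288, 0.64500661, 0.47461805]), 'torque': array([-0.00654151, -0.00848203, -0.01368108]), 'width': 1.0037051960540844}
```

View pics/side0.png

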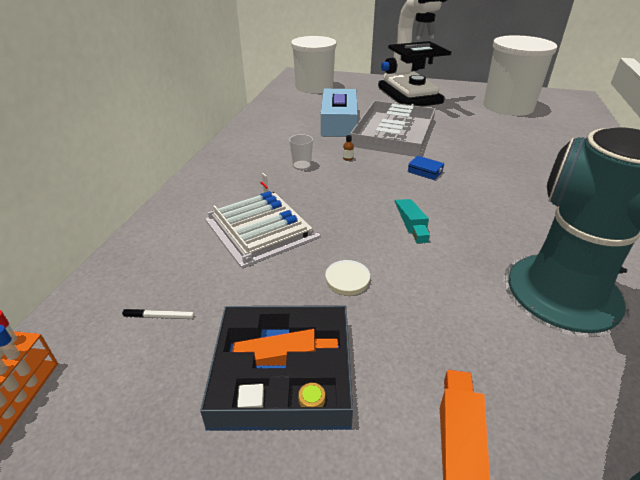

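View pics/top0.png

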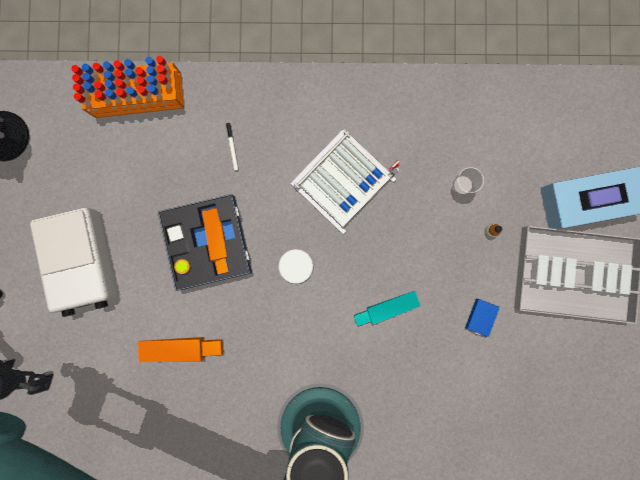

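```bash
cat > h.py <<'E'
import cv2,numpy as np
from workcell import bot
def K(c): return np.array([[c["fx"],0,c["cx"]],[0,c["fy"],c["cy"]],[0,0,1.]])
def ray(c,uv,z):
    R,t=np.array(c["R"]),np.array(c["t"]); d=R.T@np.linalg.solve(K(c),[uv[0],uv[1],1.]); o=-R.T@t
    return o+d*(z-o[2])/d[2]
def tri(c1,u1,c2,u2):
    P=[K(c)@np.c_[c["R"],c["t"]] for c in(c1,c2)]
    X=cv2.triangulatePoints(P[0],P[1],np.array(u1,float).reshape(2,1),np.array(u2,float).reshape(2,1)); return (X[:3]/X[3]).ravel()
def proj(c,X):
    p=K(c)@(np.array(c["R"])@np.array(X)+c["t"]); return p[:2]/p[2]
def crop(c,x0,y0,w,h,s,name):
    im=c["pixels"][y0:y0+h,x0:x0+w,::-1]; cv2.imwrite(name,cv2.resize(im,None,fx=s,fy=s,interpolation=cv2.INTER_CUBIC))
E
python3 - <<'E'
from h import *
t=bot.read_camera("top"); s=bot.read_camera("side")
crop(t,150,185,110,110,5,"pics/tc.png"); crop(t,285,125,125,115,5,"pics/tr.png")
crop(s,200,165,130,105,6,"pics/sr.png"); crop(s,200,295,160,140,5,"pics/sc.png")
E
```

```text
(no output)
```

View pics/tc.png

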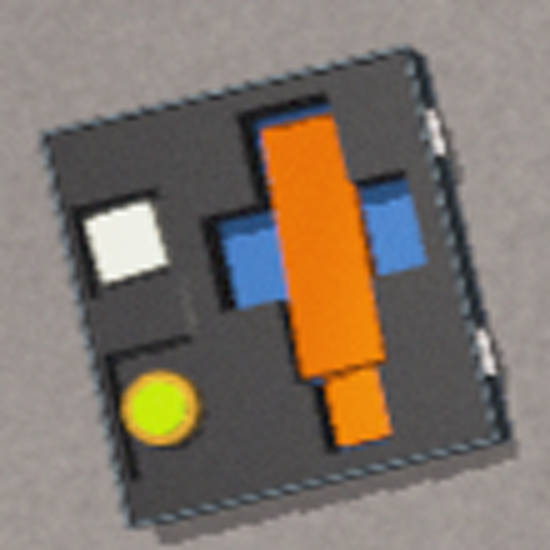

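View pics/tr.png

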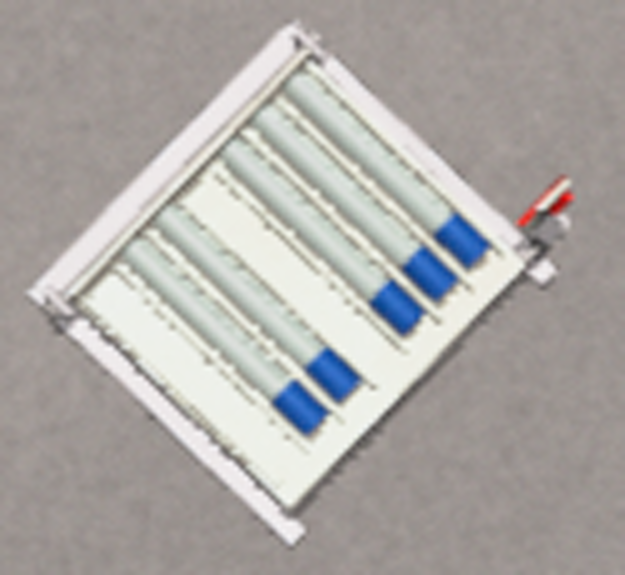

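View pics/sr.png

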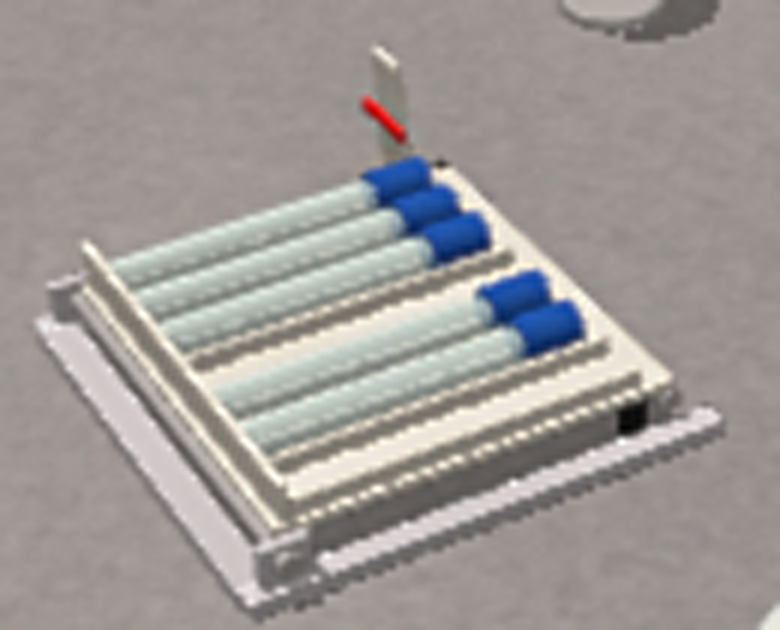

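View pics/sc.png

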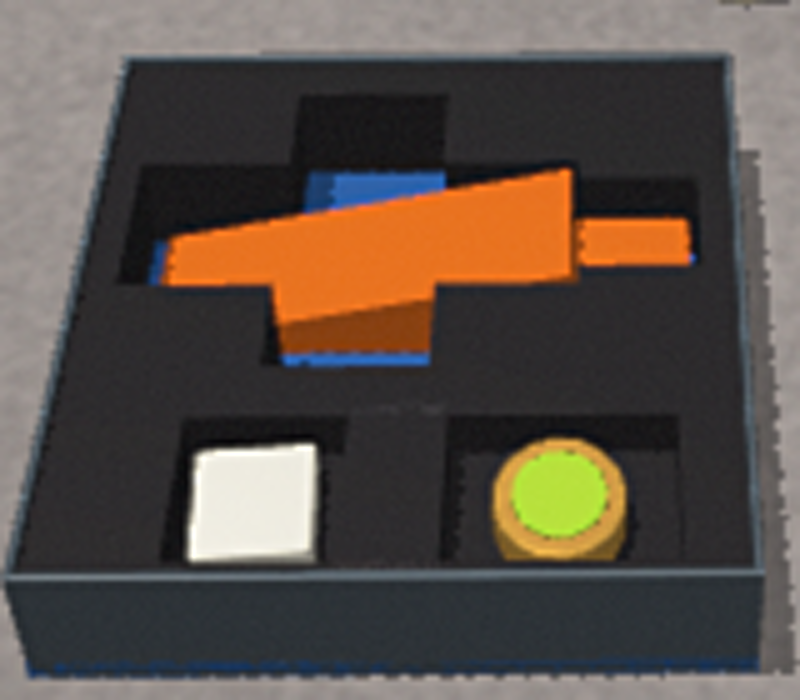

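```bash
python3 - <<'E'
from h import *
t=bot.read_camera("top"); s=bot.read_camera("side")
f=lambda p,x0,y0,k:((p[0]+.5)/k-.5+x0,(p[1]+.5)/k-.5+y0)
tc=lambda *p:f(p,150,185,5); tr=lambda *p:f(p,285,125,5); sr=lambda *p:f(p,200,165,6); sc=lambda *p:f(p,200,295,5)
np.set_printoptions(precision=4,suppress=True)
C=[ray(t,tc(*p),.052)[:2] for p in[(42,132),(415,48),(508,438),(132,524)]]
print("case",C,[np.linalg.norm(C[i]-C[i-1]) for i in range(4)])
yx=[C[0]-C[3],C[1]-C[2]]; a=np.mean([np.arctan2(v[1],v[0]) for v in yx]); yy=[C[0]-C[1],C[3]-C[2]]; b=np.mean([np.arctan2(v[1],v[0]) for v in yy])
print("yaw",np.degrees(a),np.degrees(b)-90)
th=(a+b-np.pi/2)/2; ex=np.array([np.cos(th),np.sin(th)]);ey=np.array([-ex[1],ex[0]])
o=np.mean(C,0)-ey*.028; print("case origin",o,"notch",o+.018*ex)
S=[ray(s,sc(*p),.052)[:2] for p in[(125,58),(730,58),(760,575),(8,575)]]
S=np.array(S);cs=S.mean(0);print("side case ctr",cs,"top ctr",np.mean(C,0))
tip=(ray(t,tc(262,124),.013)+ray(t,tc(332,114),.013))/2
sh=(ray(t,tc(302,378),.048)+ray(t,tc(384,362),.048))/2
te=(ray(t,tc(340,446),.032)+ray(t,tc(392,436),.032))/2
w=tip-te; print("tip",tip,"sh",sh,"tabend",te,"len",np.linalg.norm(w[:2]),"yaw",np.degrees(np.arctan2(w[1],w[0])),"mid",(tip+te)[:2]/2)
for n,c,(x0,y0,x1,y1) in(("t",t,(380,150,410,190)),("s",s,(250,165,280,200))):
    p=c["pixels"][y0:y1,x0:x1].astype(int); m=(p[...,0]>120)&(p[...,1]<90)&(p[...,2]<90)
    y,x=np.nonzero(m); print(n,"red",len(x),x.mean()+x0,y.mean()+y0,x.min()+x0,x.max()+x0,y.min()+y0,y.max()+y0)
print("ptr",tri(t,tr(536,246),s,sr(441,163)))
print("clip",tri(t,tr(546,203),s,sr(384,120)))
L=ray(t,tr(295,540),.008);R_=ray(t,tr(545,270),.008);print("rails",L,R_,np.linalg.norm(L-R_))
hl=ray(t,tr(30,295),.008);hr=ray(t,tr(295,22),.008);print("rear",hl,hr)
e1=ray(t,tr(290,510),.017);e2=ray(t,tr(530,258),.017);print("bar",e1,e2,np.linalg.norm(e1-e2),np.degrees(np.arctan2(*(e1-e2)[[1,0]]))-90)
for a_,b_ in((L,R_),(hl,hr)):
    print(np.degrees(np.arctan2(*(a_-b_)[[1,0]]))-90)
for a_,b_ in((hl,L),(hr,R_)): print(np.degrees(np.arctan2(*(a_-b_)[[1,0]])),np.linalg.norm(a_-b_))
E
```

```text
case [array([0.5706, 0.4373]), array([0.6179, 0.2399]), array([0.4121, 0.1861]), array([0.364 , 0.3835])] [np.float64(0.21346283316405434), np.float64(0.2030157483843127), np.float64(0.2126741939347228), np.float64(0.20320287581250127)]
yaw 14.620801886948122 13.577085180657363
case origin [0.498  0.2845] notch [0.5154 0.2889]
side case ctr [0.4917 0.3159] top ctr [0.4911 0.3117]
tip [0.5836 0.3111 0.013 ] sh [0.4467 0.2749 0.048 ] tabend [0.4091 0.2652 0.032 ] len 0.18039150868118428 yaw 14.740791448897305 mid [0.4964 0.2882]
t red 15 394.93333333333334 166.0 389 398 163 169
s red 21 263.6666666666667 184.66666666666666 260 267 181 188
ptr [ 0.6819 -0.185   0.0213]
clip [ 0.7043 -0.1876  0.0379]
rails [ 0.5227 -0.0567  0.008 ] [ 0.6723 -0.1913  0.008 ] 0.20121391357650084
rear [0.6552 0.09   0.008 ] [ 0.8079 -0.0531  0.008 ]
bar [ 0.5383 -0.0536  0.017 ] [ 0.6772 -0.182   0.017 ] 0.18914747072626364 47.22400237802921
48.01516227368009
46.86211753235918
47.919269285309156 0.197603967414906
45.54058554124385 0.19357277955321442
```

```bash
python3 - <<'E'
from h import *
from scipy.spatial.transform import Rotation as Ro
s=bot.read_state(); R=Ro.from_rotvec(s["tcp_rot"]).as_matrix(); print(R.round(3)); 
a=np.degrees(np.arctan2(R[1,2],R[0,2]));print("jaw dir",a,"turn needed",(104.5-a+90)%180-90)
print("shift", (np.array([.514,.292])-s["tool_pos"][:2])*1000)
E
```

```text
[[ 0.959 -0.     0.284]
 [-0.284 -0.001  0.959]
 [-0.    -1.    -0.001]]
jaw dir 73.50884568753814 turn needed 30.99115431246186
shift [ 322.47975932 -355.03367682]
```

```bash
python3 -m jog '[[40,-44,-10,-10.7,62],[80,-88,-20,-21.4,62],[120,-132,-35,-32,62],[160,-176,-50,-42.8,62],[200,-220,-65,-53.5,62],[240,-264,-80,-64,62],[280,-308,-95,-74.9,62],[322,-355,-110,-85.6,62],[322,-355,-120,-96,62],[322,-355,-120,-106,62]]' 50; python3 -m jog '[[0,0,0,-10.5,62],[0,0,0,-21,62],[0,0,-10,-31.5,62],[0,0,-20,-42,62],[0,0,-25,-43,62],[0,0,-25,-43,62],[0,0,-25,-43,62],[0,0,-25,-43,62],[0,0,-25,-43,62],[0,0,-25,-43,62]]'
python3 - <<'E'
from h import *
from scipy.spatial.transform import Rotation as Ro
t=bot.read_camera("top"); s=bot.read_camera("side")
crop(t,150,185,110,110,5,"pics/tc1.png");crop(s,180,255,200,180,4,"pics/sc1.png")
s=bot.read_state(); R=Ro.from_rotvec(s["tcp_rot"]).as_matrix();print(s["tool_pos"],np.degrees(np.arctan2(R[1,2],R[0,2])),s["q"],s["wrist_force"])
E
```

```text
time: 1.55
tool_pos: [0.5137, 0.2905, 0.1349]
tcp_rot: [-0.882, 1.62, -1.62]
wrist_force: [0.3, 0.2, 0.7]
width: 0.728
time: 2.8
tool_pos: [0.5137, 0.2923, 0.1115]
tcp_rot: [-0.266, 2.086, -2.086]
wrist_force: [-0.3, 0.3, 0.1]
width: 0.731
[0.51363835 0.29224684 0.1113785 ] -75.48149506382427 [4.75141468e-01 2.36917429e-01 1.92227111e+00 1.08016997e-05
 9.82228976e-01 1.79253609e+00] [-0.32550779  0.06381782  0.35365157]
```

View pics/tc1.png

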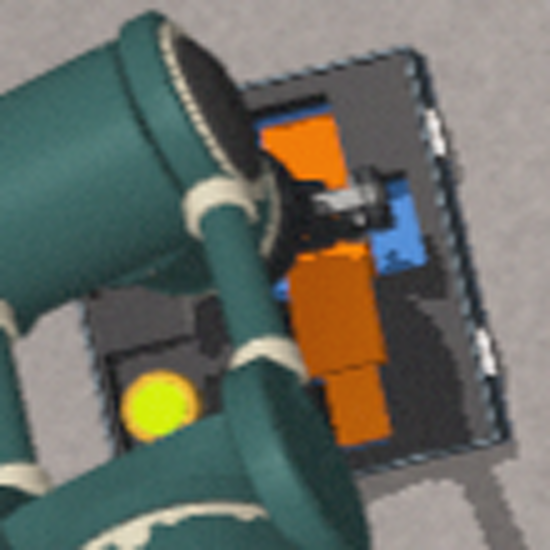

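View pics/sc1.png

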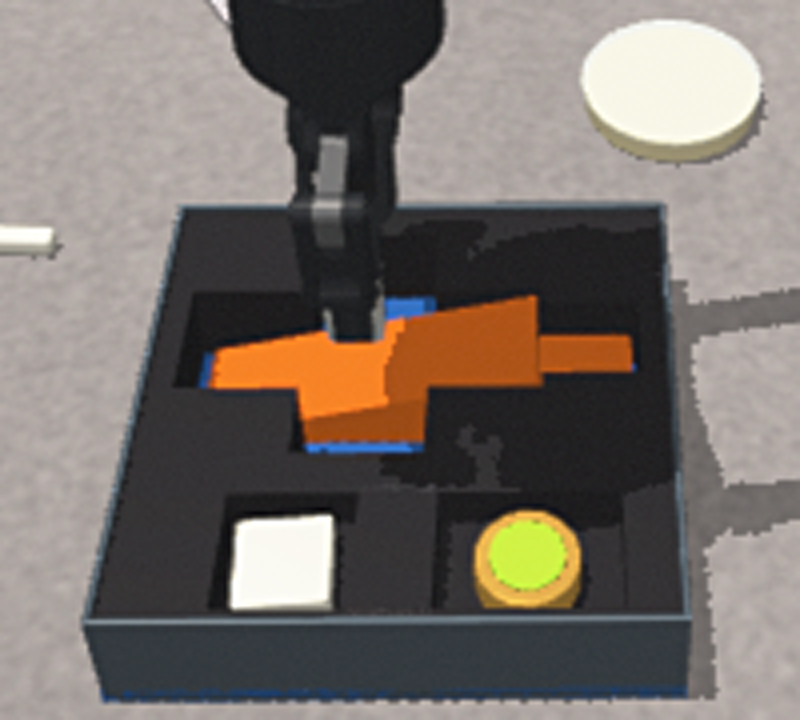

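```bash
python3 -m jog '[[0,0,-20,0,62],[0,0,-40,0,62],[0,0,-58,0,62],[0,0,-70,0,62],[0,0,-74,0,62],[0,0,-74,0,62],[0,0,-74,0,40],[0,0,-74,0,40],[0,0,-74,0,40],[0,0,-74,0,40]]' 60; python3 - <<'E'
from h import *
s=bot.read_camera("side")
crop(s,180,255,200,180,4,"pics/sc2.png")
E
```

```text
time: 4.15
tool_pos: [0.5145, 0.2927, 0.0384]
tcp_rot: [-0.263, 2.086, -2.085]
wrist_force: [0.1, -0.2, 5.5]
width: 0.499
```

View pics/sc2.png

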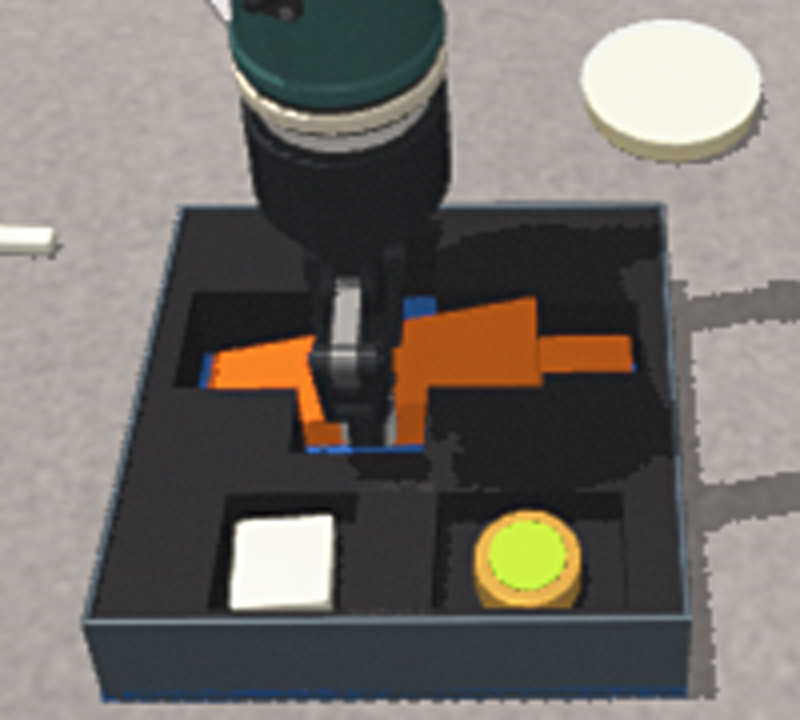

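```bash
python3 -m jog '[[0,0,15,0,40],[0,0,35,0,40],[0,0,65,0,40],[0,0,95,0,40],[0,0,120,0,40],[5,-40,120,0,40],[8,-90,120,0,40],[12,-145,120,4,40],[16,-200,120,10,40],[20,-255,120,16,40]]'; python3 -m jog '[[5,-55,0,6,40],[10,-110,0,12,40],[14,-160,0,15,40],[16,-195,0,16.5,40],[17,-212,0,16.5,40],[17,-215,0,16.5,40],[17,-215,0,16.5,40],[17,-215,0,16.5,40],[17,-215,0,16.5,40],[17,-215,0,16.5,40]]'; python3 - <<'E'
from h import *
s=bot.read_camera("side");t=bot.read_camera("top")
crop(s,180,100,320,240,2.5,"pics/s3.png");crop(t,250,120,200,150,4,"pics/t3.png")
E
```

```text
time: 5.45
tool_pos: [0.5323, 0.0358, 0.1578]
tcp_rot: [-0.529, 1.92, -1.919]
wrist_force: [1.3, -0.5, -1.3]
width: 0.496
time: 6.7
tool_pos: [0.5506, -0.1772, 0.1573]
tcp_rot: [-0.756, 1.736, -1.736]
wrist_force: [1.1, 0.4, -1.3]
width: 0.5
```

View pics/s3.png

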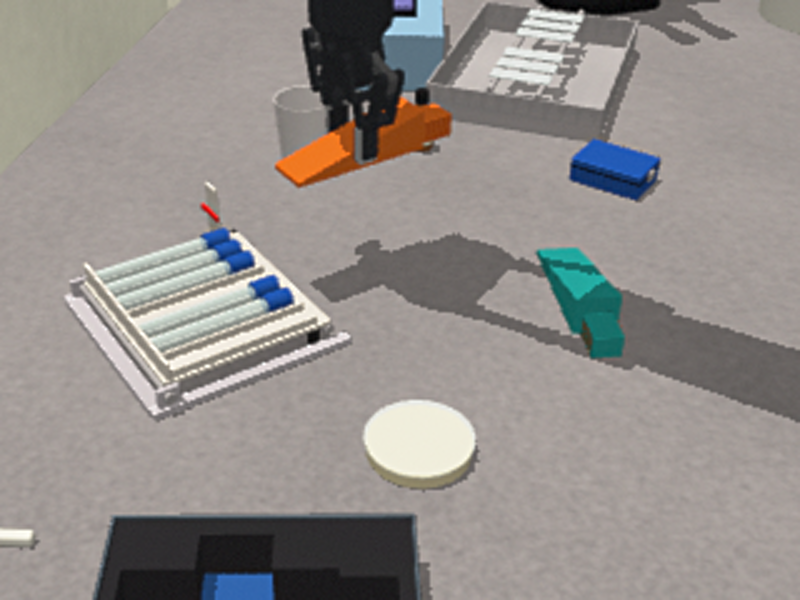

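View pics/t3.png

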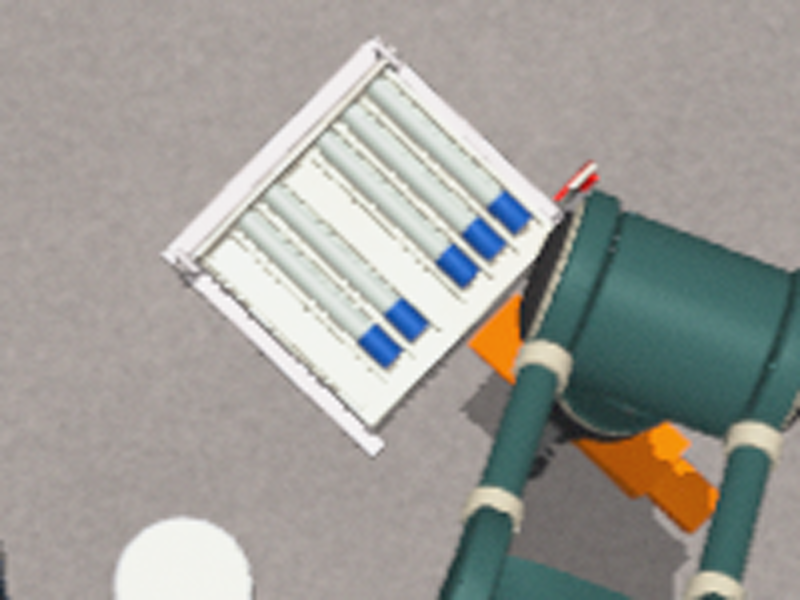

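```bash
python3 - <<'E'
from h import *
s=bot.read_camera("side");t=bot.read_camera("top")
np.set_printoptions(precision=4,suppress=True)
f=lambda x,y:((x+.5)/4-.5+250,(y+.5)/4-.5+120); g=lambda x,y:((x+.5)/2.5-.5+180,(y+.5)/2.5-.5+100)
a=ray(t,f(470,340),.131);b=ray(t,f(520,296),.131);print("tip corners",a,b,np.linalg.norm(a-b),(a+b)/2)
print("tri left corner(bottom one)",tri(t,f(470,342),s,g(297,184)))
a=ray(t,f(718,488),.150);b=ray(t,f(690,531),.150);print("tab end",a,b,(a+b)/2)
# rack via tray front edge
e1=ray(t,f(374,432),.017);e2=ray(t,f(565,216),.017);print(e1,e2)
# bar left end in side: sr(672,398)/6
h=lambda x,y:((x+.5)/6-.5+200,(y+.5)/6-.5+165)
print("bar ends side z17",ray(s,h(670,396),.017),ray(s,h(440,165),.017))
E
```

```text
tip corners [ 0.5849 -0.1112  0.131 ] [ 0.6128 -0.1419  0.131 ] 0.04150277079175452 [ 0.5988 -0.1266  0.131 ]
tri left corner(bottom one) [ 0.5848 -0.1111  0.1292]
tab end [ 0.494  -0.2616  0.15  ] [ 0.4676 -0.2447  0.15  ] [ 0.4808 -0.2531  0.15  ]
[ 0.5356 -0.055   0.017 ] [ 0.6842 -0.1827  0.017 ]
bar ends side z17 [ 0.5418 -0.0518  0.017 ] [ 0.6828 -0.19    0.017 ]
```

```bash
python3 -m jog '[[0,0,-35,0,40],[0,0,-70,0,40],[0,0,-100,0,40],[0,0,-115,0,40],[0,0,-121,0,40],[0,0,-125,0,40],[0,0,-126,0,40],[0,0,-126,0,40],[0,0,-126,0,60],[0,0,-126,0,60]]'; python3 -m jog '[[0,0,0,0,62],[0,0,15,0,62],[0,0,35,0,62],[0,0,60,0,62],[-15,-16,80,0,62],[-40,-43,90,0,62],[-61,-66,90,0,62],[-61,-66,70,0,62],[-61,-66,60,0,62],[-61,-66,60,0,62]]'; python3 - <<'E'
from h import *
s=bot.read_camera("side");t=bot.read_camera("top")
crop(s,180,100,320,240,2.5,"pics/s4.png");crop(t,250,120,200,150,4,"pics/t4.png")
E
```

```text
time: 8.15
tool_pos: [0.5511, -0.1779, 0.0319]
tcp_rot: [-0.755, 1.736, -1.737]
wrist_force: [0.4, 0.9, -0.0]
width: 0.704
time: 9.4
tool_pos: [0.4893, -0.2434, 0.0912]
tcp_rot: [-0.756, 1.738, -1.736]
wrist_force: [-0.8, -0.3, -0.8]
width: 0.728
```

View pics/s4.png

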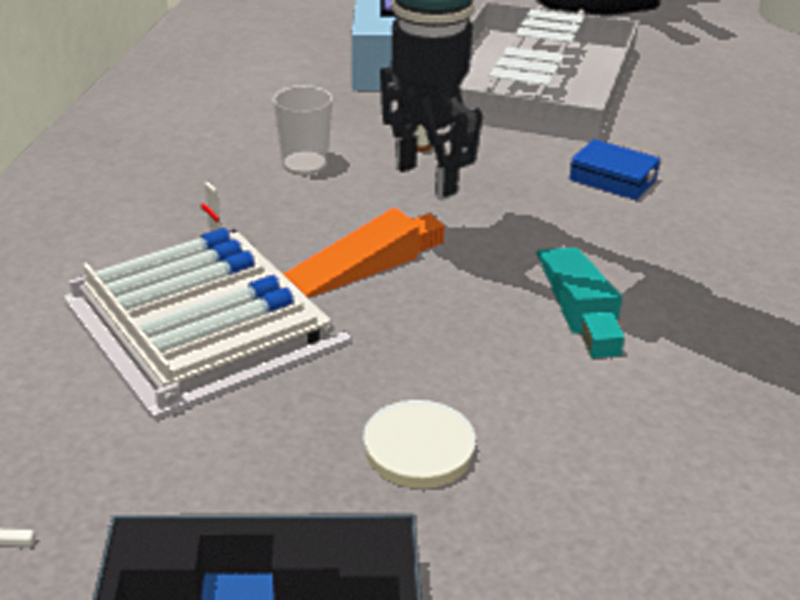

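View pics/t4.png

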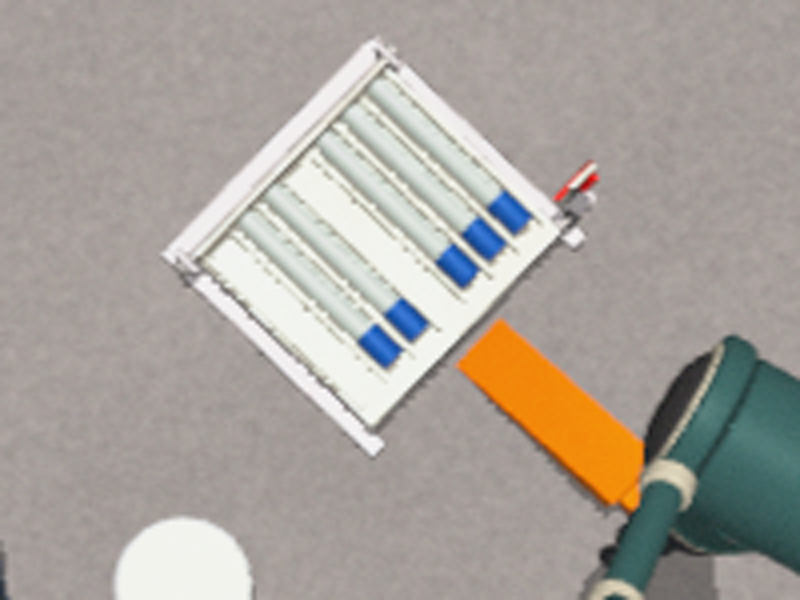

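```bash
python3 -m jog '[[0,0,-25,0,62],[0,0,-45,0,62],[0,0,-57,0,62],[0,0,-61,0,62],[0,0,-61,0,62],[0,0,-61,0,26],[0,0,-61,0,26],[0,0,-61,0,26],[0,0,-61,0,26],[0,0,-61,0,26]]' 60
```

```text
time: 10.75
tool_pos: [0.4904, -0.2443, 0.0313]
tcp_rot: [-0.754, 1.735, -1.738]
wrist_force: [-0.3, -0.2, 5.7]
width: 0.336
```

```bash
python3 -m jog '[[0,0,1,0,26],[5,5.4,1,0,26],[11,11.8,1,0,26],[17,18,1,0,26],[23,24.6,1,0,26],[29,31,1,0,26],[35,37.5,1,0,26],[41,44,1,0,26],[48,51.4,1,0,26],[48,51.4,1,0,26]]';  python3 - <<'E'
from h import *
s=bot.read_camera("side");t=bot.read_camera("top")
crop(s,200,165,130,105,6,"pics/s5.png");crop(t,285,125,125,115,5,"pics/t5.png")
E
```

```text
time: 12.0
tool_pos: [0.5376, -0.1922, 0.0313]
tcp_rot: [-0.757, 1.737, -1.737]
wrist_force: [-3.5, -1.5, 4.2]
width: 0.335
```

View pics/s5.png

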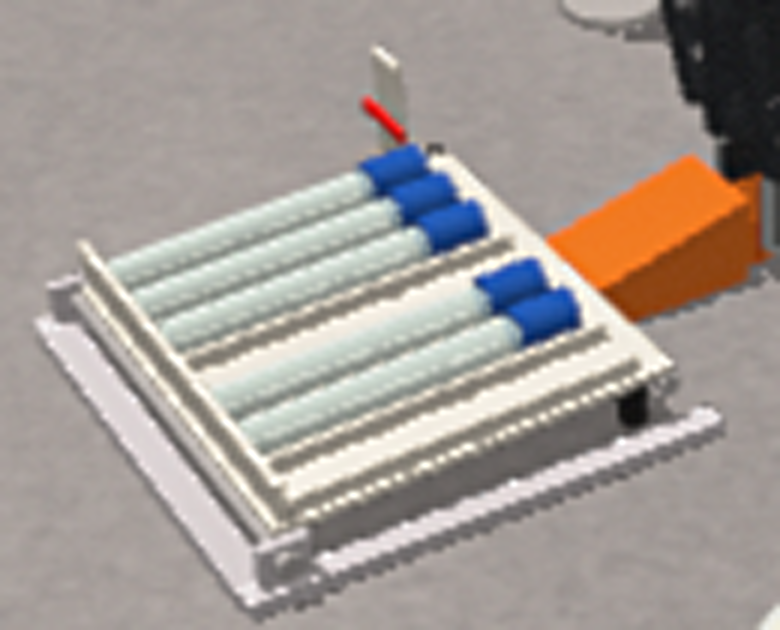

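View pics/t5.png

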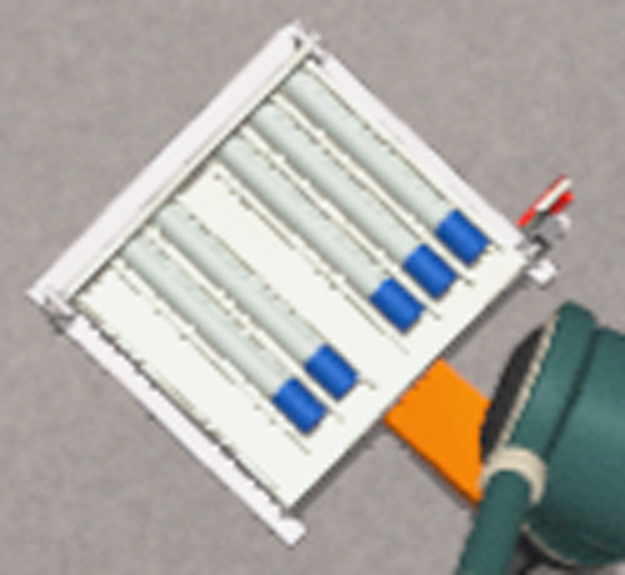

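```bash
python3 - <<'E'
from h import *
np.set_printoptions(precision=3,suppress=True)
s=bot.read_camera("side");t=bot.read_camera("top")
crop(s,250,165,40,35,18,"pics/s6.png");crop(t,380,150,35,35,16,"pics/t6.png")
for z in(0,.017,.024,.03,.035,.04,.07): print(z,"s",proj(s,[.7043,-.1876,z]),"t",proj(t,[.7043,-.1876,z]),"ptr s",proj(s,[.6819,-.185,z]),proj(t,[.6819,-.185,z]))
E
```

```text
0 s [265.35  197.001] t [391.981 167.526] ptr s [273.075 198.62 ] [390.968 175.603]
0.017 s [264.837 191.51 ] t [392.734 166.314] ptr s [272.628 193.114] [391.708 174.489]
0.024 s [264.623 189.22 ] t [393.049 165.806] ptr s [272.442 190.818] [392.019 174.022]
0.03 s [264.438 187.244] t [393.322 165.367] ptr s [272.282 188.836] [392.287 173.618]
0.035 s [264.283 185.588] t [393.551 164.998] ptr s [272.147 187.175] [392.513 173.279]
0.04 s [264.128 183.923] t [393.782 164.626] ptr s [272.011 185.505] [392.74  172.937]
0.07 s [263.177 173.743] t [395.203 162.337] ptr s [271.184 175.294] [394.139 170.833]
```

View pics/s6.png

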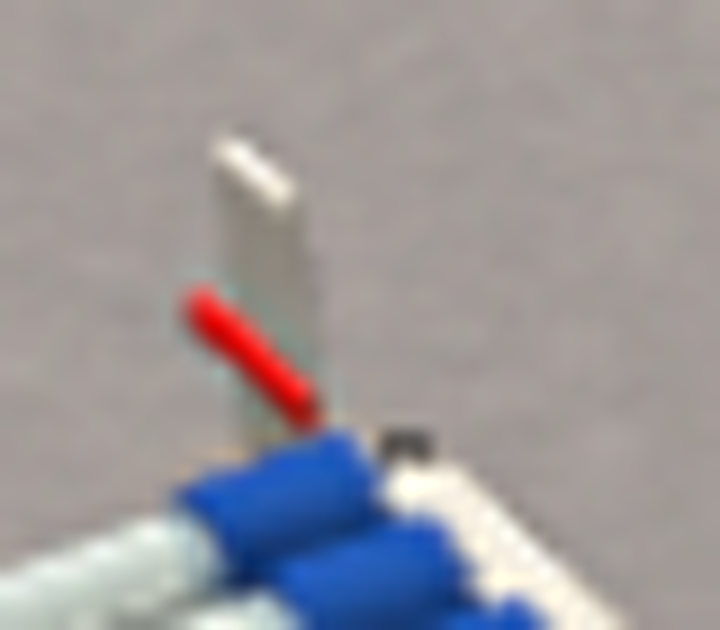

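View pics/t6.png

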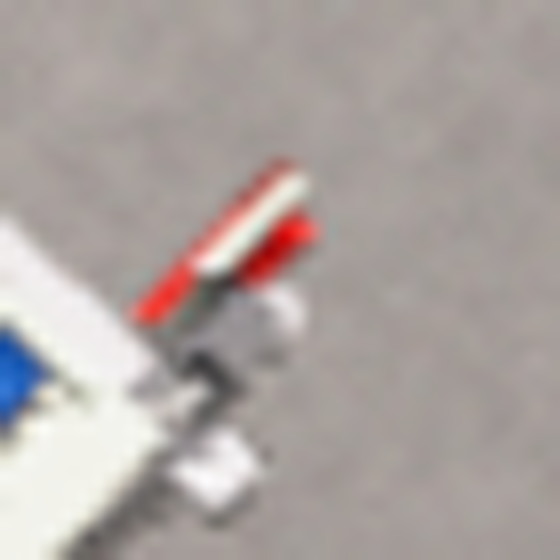

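```bash
cat > m.py <<'E'
from h import *
from scipy.optimize import fsolve
np.set_printoptions(precision=4,suppress=True)
s=bot.read_camera("side");t=bot.read_camera("top")
th=np.radians(47);ex=np.array([np.cos(th),np.sin(th),0]);ey=np.array([-ex[1],ex[0],0])
def cen(c,box,fn):
    x0,y0,x1,y1=box;p=c["pixels"][y0:y1,x0:x1].astype(float);w=np.clip(fn(p),0,None);Y,X=np.mgrid[y0:y1,x0:x1]
    return np.array([(w*X).sum()/w.sum(),(w*Y).sum()/w.sum()]),w.sum()/w.max()
red=lambda p:p[...,0]-(p[...,1]+p[...,2])/2-40
wht=lambda p:p.min(-1)-185
cs,n1=cen(s,(257,178,271,192),red); ws,n2=cen(s,(259,170,270,179),wht)
print("clip side",cs,n1,"plate top side",ws,n2)
Ps=ray(s,ws,.07); print("plate xy from side",Ps)
wt,n=cen(t,(390,158,401,170),wht);print("plate top, top cam",wt,n,ray(t,wt,.07))
for P in(Ps,ray(t,wt,.07)):
    off=ws-proj(s,P)
    f=lambda v:proj(s,[*(P+ex*v[0])[:2],v[1]])+off-cs
    print("rear offset, z",fsolve(f,[.004,.035]))
dk=lambda p:110-p.max(-1)
ps,n=cen(s,(269,180,276,195),dk);print("pointer dark side",ps,n)
E
python3 m.py; python3 - <<'E'
import cv2;im=cv2.imread("pics/side0.png");print(im[186:195,268:278].max(-1));
import sys;sys.path.insert(0,'.')
E
```

```text
clip side [263.4954 184.1928] 14.594674556213018 plate top side [263.7006 173.8153] 2.9622641509433962
plate xy from side [ 0.7029 -0.1876  0.07  ]
plate top, top cam [395.8059 165.148 ] 7.069767441860465 [ 0.6969 -0.1892  0.07  ]
rear offset, z [0.0033 0.0405]
rear offset, z [0.0032 0.0404]
pointer dark side [271.9412 189.0784] 2.3181818181818183
[[152 155 155 155 154 155 157 158 159 159]
 [152 153 154 152 153 155 156 156 160 157]
 [153 156 155 152 152 153 156 153 154 153]
 [129 157 155 153 152 154 156 152 151 152]
 [139 159 162 159 158 152 157 157 153 153]
 [145 171 160 156 147 119 148 155 154 153]
 [174 175 169 140 106  62 111 154 152 154]
 [172 169 162 166 219 203 241 227 164 149]
 [158 150 145 150 208 246 245 241 226 173]]
```

```bash
python3 -m jog '[[3,3.2,0,0,26],[7,7.5,0,0,26],[11,11.8,0,0,26],[15,16.1,0,0,26],[19,20.4,0,0,26],[23,24.7,0,0,26],[27,29,0,0,26],[31,33,0,0,26],[31,33,0,0,26],[31,33,0,0,26]]'; python3 m.py;  python3 - <<'E'
from h import *
s=bot.read_camera("side");t=bot.read_camera("top")
crop(s,250,165,40,35,18,"pics/s7.png");crop(t,330,140,90,110,5,"pics/t7.png")
E
```

```text
time: 13.55
tool_pos: [0.5681, -0.1599, 0.0313]
tcp_rot: [-0.757, 1.737, -1.737]
wrist_force: [-4.9, -3.3, 4.6]
width: 0.337
clip side [262.8745 183.5599] 11.63768115942029 plate top side [263.6626 173.8037] 2.963636363636364
plate xy from side [ 0.703  -0.1876  0.07  ]
plate top, top cam [395.766 165.076] 7.651162790697675 [ 0.6971 -0.1891  0.07  ]
rear offset, z [0.0047 0.0428]
rear offset, z [0.0047 0.0428]
pointer dark side [271.507 186.   ] 1.4791666666666667
```

View pics/s7.png

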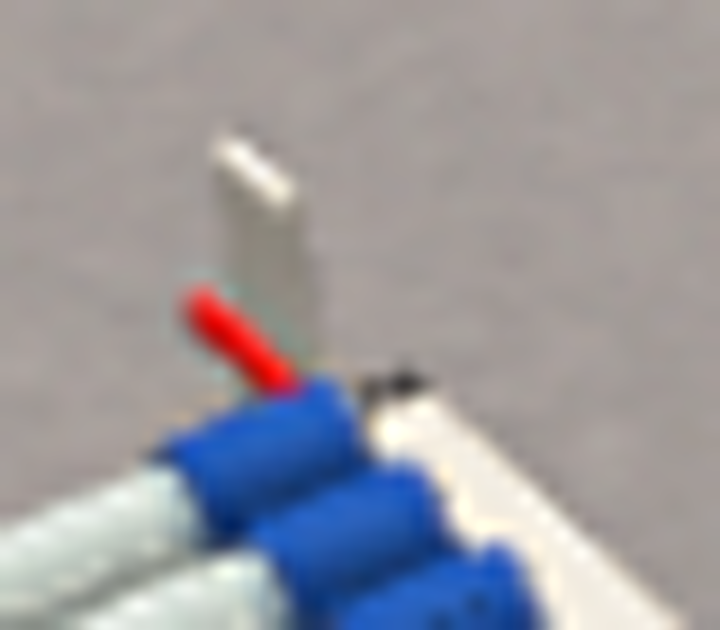

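View pics/t7.png

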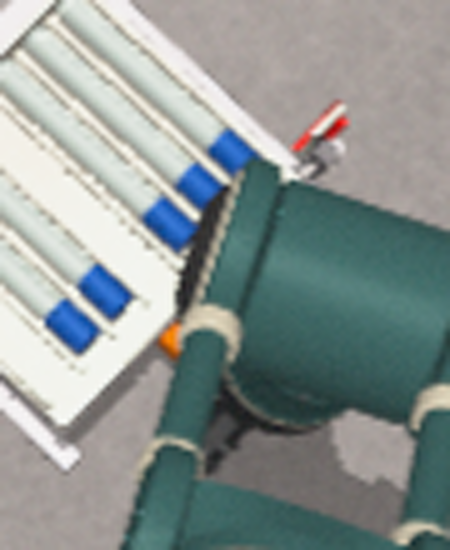

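```bash
python3 -m jog '[[2,2.2,0,0,26],[4,4.4,0,0,26],[6,6.6,0,0,26],[8,8.7,0,0,26],[10,10.7,0,0,26],[10.2,11,0,0,26],[10.2,11,0,0,26],[10.2,11,0,0,26],[10.2,11,0,0,26],[10.2,11,0,0,26]]'; python3 m.py;  python3 - <<'E'
from h import *
s=bot.read_camera("side");t=bot.read_camera("top")
crop(s,250,165,40,35,18,"pics/s8.png")
E
```

```text
time: 15.0
tool_pos: [0.5779, -0.1494, 0.0313]
tcp_rot: [-0.758, 1.737, -1.738]
wrist_force: [-5.6, -7.2, 6.6]
width: 0.336
clip side [262.4124 183.1053] 9.607038123167156 plate top side [263.6585 173.7927] 2.981818181818182
plate xy from side [ 0.703  -0.1877  0.07  ]
plate top, top cam [395.8025 165.116 ] 7.4186046511627906 [ 0.697  -0.1892  0.07  ]
rear offset, z [0.0059 0.0445]
rear offset, z [0.0058 0.0445]
pointer dark side [271.44 184.48] 1.9230769230769231
```

View pics/s8.png

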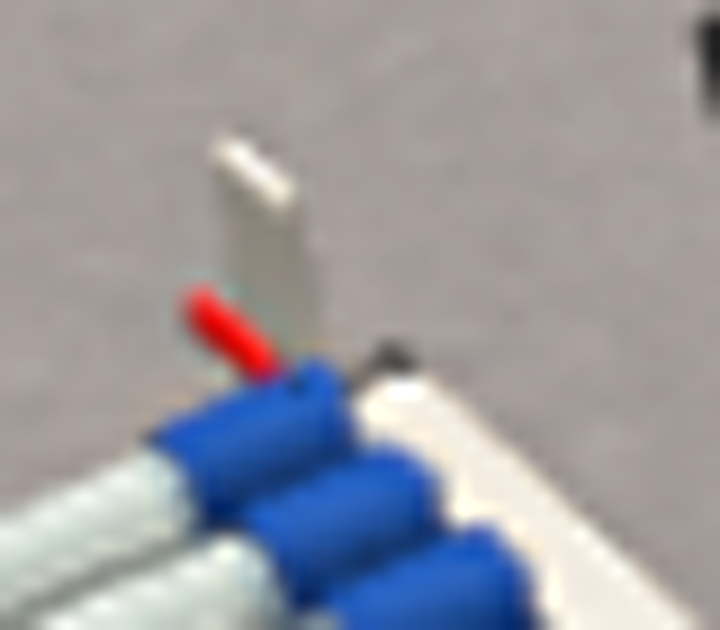

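```bash
python3 -m jog '[[0,0,0,0,34],[0,0,0,0,45],[0,0,0,0,60],[0,0,0,0,60],[0,0,0,0,60],[0,0,10,0,60],[0,0,30,0,60],[-10,-11,60,0,60],[-40,-43,100,0,60],[-70,-75,130,0,60]]'; python3 -m jog '[[-30,-30,20,0,60],[-60,-50,40,0,60],[-100,-60,40,0,60],[-110,-60,40,0,60],[-110,-60,40,0,60],[-110,-60,40,0,60],[-110,-60,40,0,60],[-110,-60,40,0,60],[-110,-60,40,0,60],[-110,-60,40,0,60]]'; python3 m.py;  python3 - <<'E'
from h import *
s=bot.read_camera("side");t=bot.read_camera("top")
crop(s,180,140,220,165,3.6,"pics/s9.png");crop(t,285,125,150,120,5,"pics/t9.png");crop(s,250,165,40,35,18,"pics/s9z.png")
E
```

```text
time: 16.45
tool_pos: [0.5093, -0.2244, 0.1651]
tcp_rot: [-0.753, 1.732, -1.738]
wrist_force: [-0.1, -0.5, 0.3]
width: 0.699
time: 17.7
tool_pos: [0.3989, -0.2833, 0.2012]
tcp_rot: [-0.756, 1.737, -1.736]
wrist_force: [-0.8, 0.1, -0.6]
width: 0.704
clip side [262.4129 183.1055] 9.395894428152493 plate top side [263.6972 173.7958] 2.84
plate xy from side [ 0.7029 -0.1877  0.07  ]
plate top, top cam [395.8176 165.1047] 6.883720930232558 [ 0.697  -0.1893  0.07  ]
rear offset, z [0.006  0.0445]
rear offset, z [0.0059 0.0445]
pointer dark side [271.5641 185.5128] 2.4375
```

View pics/s9.png

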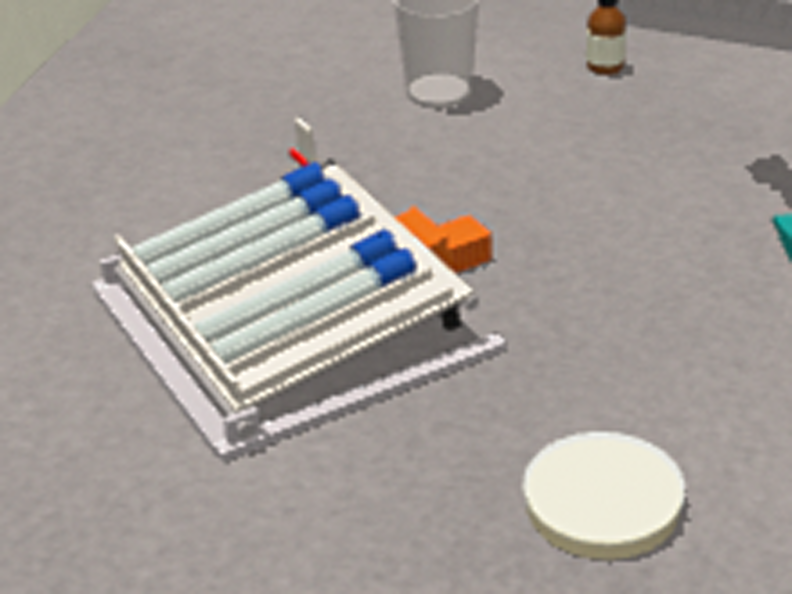

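View pics/t9.png

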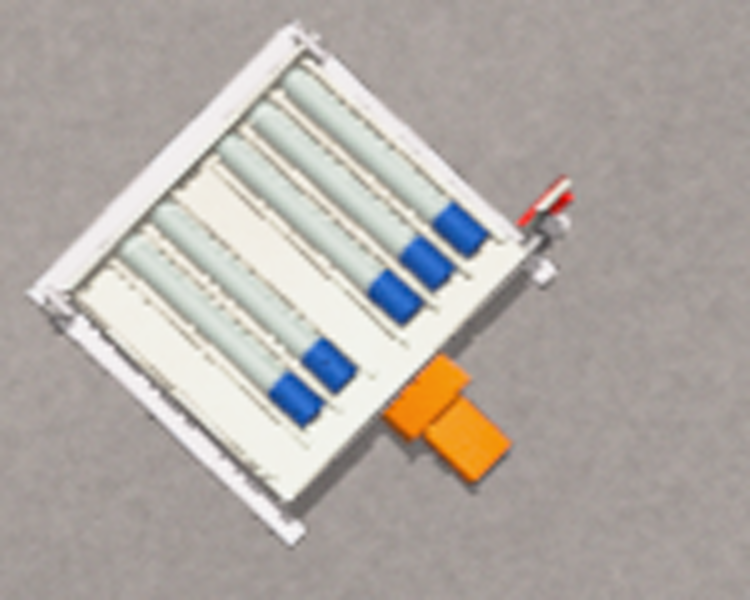

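View pics/s9z.png

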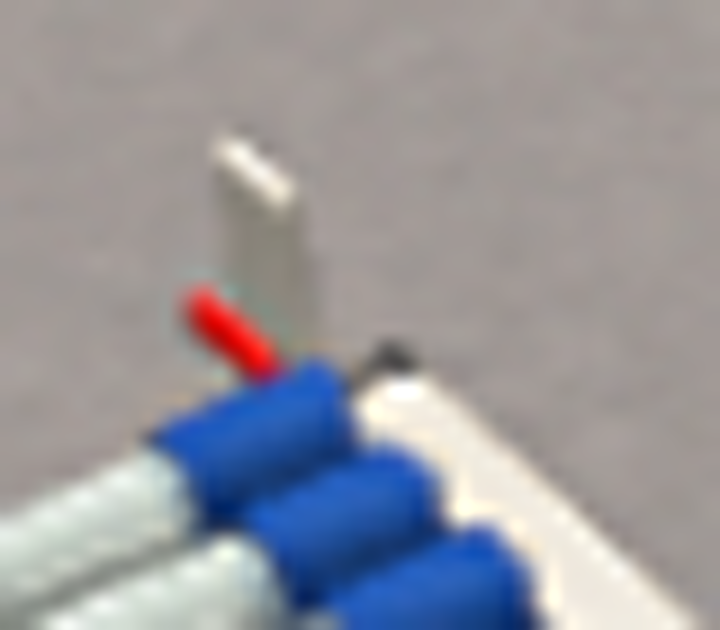

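```bash
python3 - <<'E'
from h import *
np.set_printoptions(precision=4,suppress=True)
t=bot.read_camera("top");s=bot.read_camera("side")
f=lambda x,y:((x+.5)/5-.5+285,(y+.5)/5-.5+125)
a,b=ray(t,f(475,482),.024),ray(t,f(511,444),.024);c,d=ray(t,f(412,439),.04),ray(t,f(469,378),.04)
m1=(a+b)/2;m2=(c+d)/2;print("tab end",m1,np.linalg.norm(a-b),"shoulder",m2,np.linalg.norm(c-d),np.linalg.norm((m1-m2)[:2]))
v=d-c; yaw=np.arctan2(v[1],v[0])+np.pi/2;print("yaw",np.degrees(yaw))
ex=np.array([np.cos(np.radians(47)),np.sin(np.radians(47))]);ey=np.array([-ex[1],ex[0]])
o=np.array([.607,-.116])
for m,l in((m1,180),(m2,140)):
    tip=m[:2]+l/1000*ex;x=(tip-o)@ex*1000;y=(tip-o)@ey*1000
    print("tip rack",x,y,"bar z",5+(x-1.5)/4+5.15)
g=lambda x,y:((x+.5)/3.6-.5+180,(y+.5)/3.6-.5+140)
print("red in now vs start bystanders"); 
im0=cv2.imread("pics/side0.png")[:,:,::-1].astype(int);d=np.abs(s["pixels"].astype(int)-im0).max(-1)
for n,(x0,y0,x1,y1) in dict(dish=(322,258,374,296),beaker=(286,130,318,172),bottle=(340,134,357,163),box=(404,153,446,182),pen=(118,305,198,323),slips=(235,380,268,412),level=(295,378,330,410)).items(): print(n,(d[y0:y1,x0:x1]>40).sum())
print(bot.read_state()["time"])
E
```

```text
tab end [ 0.5646 -0.1623  0.024 ] 0.02825206071139194 shoulder [ 0.5918 -0.1325  0.04  ] 0.044596615925445476 0.040332507501196754
yaw 47.74511287013728
tip rack 117.24906547738456 -0.5411500570508978 bar z 39.08726636934614
tip rack 117.57921268092689 -0.10481546674402276 bar z 39.169803170231724
red in now vs start bystanders
dish 0
beaker 0
bottle 0
box 0
pen 0
slips 0
level 0
18.0
```

```bash
python3 -c "
from workcell import bot
print(bot.finish_job())"
```

```text
the job is handed in; nothing more can be done
None
```

I took the orange wedge out of its case and slid it thin end first under the middle of the front bar. I then let go, backed the arm clear and handed the job in at about 18 s. No verdict was reported.

**Wedge position:** The last pictures put its tip about 117 mm behind the bar and within about 3 mm of the middle line. It sits about 1° off square. It looks flat and did not visibly shift when released.

**Other things:** The bystanders' areas in the side picture were unchanged from the start.

**Height match:** The pointer came out at 39.1 to 39.5 mm, from the wedge's position and from how far the pointer rose in the side picture.

**Disagreements in the clip height:**
- I took the red clip's middle as about 39.5 mm, mainly from its distance below the 70 mm scale top. That measurement read 40.5 mm, just over the 40 mm limit.
- An earlier two-view triangulation gave 37.9 mm, but the same method read the pointer about 4 mm high. A rough top-view estimate gave about 42 mm.
- Once the tray rose, its caps partly hid the clip, so the later clip readings were not usable.

The pointer should therefore be within about 1 mm of the clip, and within 3 mm of every usable raw reading. Correcting the triangulation for that 4 mm bias would put the clip near 34 mm, which would fail. I trusted the scale-top measurement over it.

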